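# Shut and latch the sloping power-supply case

### The job

Push the lid of the grey sloping case fully shut, swing the latch's wire loop over so that its crossbar drops behind the keeper hook on the lid, then throw the latch lever over past its dead point until it lies fully down and holds the lid. Leave the tools and other things lying around where they are.

Things in the scene. Friction and masses are not known exactly. Their poses are not given: they have to be found in the camera images.
- case: Grey steel case, 218 mm deep, 200 wide, fixed; its top slopes at 35 deg, rising away from the robot from 30 mm to 175 mm. Lower part of the slope fixed, with the latch lever; upper part is the hinged lid, with the keeper. Origin: centre of the underside, x towards its high back. Lid, lever and loop turn about lines along y and are centred on y = 0.
- pivot (a point): Pivot of the latch lever; fixed. Its axes are the slope's: x up-slope, y left, z square out of the slope. The sloping face is the plane z = -22 mm here. Case front edge x = -100 mm; gap between fixed part and lid x = 20; lid hinge x = 150. A rubber rest (34 mm along x, 40 wide, 10 high) at x = -75 carries the loop's bar at the start.
- lid (a joint): Opening angle of the lid, rad: 0 = shut flush with the slope; starts 0.28 to 0.58 open. A 5 mm plate, 184 mm wide, 128 mm from its hinge (upper, far edge) to its free lower edge, which rises as it opens. Stiff hinge: it stays where it is put; 1 to 4 N down on it near the free edge shuts it.
- lid_edge (a point): Point on the lid's top face, at its middle, 4 mm from the free lower edge (124 mm from the hinge). Axes as the slope's, turning with the lid. The lid is bare 30 to 90 mm to the left and right of this point.
- keeper (a point): Seat of the bar in the steel keeper hook on the lid: where the bar's axis ends up, 12 mm above the lid's face, 63.5 mm up-slope of the pivot with the lid shut. x up-slope, z out of the lid. Hook: post 20 mm wide, face at x = -6 mm, lip over the seat to x = 0 at z = 14 to 19 mm. The bar comes down on the open up-slope side (axis at x = 8 to 20) on to a plate (40 wide, top at z = -6, to x = 28).
- bar (a point): Centre of the loop's crossbar: steel, 12 mm thick, 48 mm long along y; wire legs (6 mm) join it 14.5 mm either side of centre, so its round ends are free: pinched lightly end to end it turns in the fingers, creeping up to 10 mm down-slope. 85 mm from the loop's pin. The loop (70 g) swings freely and falls by its weight; it starts lying down-slope, is swung over the lever to the keeper. Stretches 3 mm when drawn, 7 N/mm.
- lever (a joint): Lever angle, rad. The handle points (joint + 1.15) from up-slope, counted up and over towards the robot. Starts 0.02 to 0.32 (about square to the slope); end stop 2.02: handle lies along the slope, pointing down-slope. The loop's pin is on the lever, 24 mm from the pivot, 0.15 rad further round than the handle. Hooked, it stiffens from 1.2; dead point 1.7, then it snaps to 2.02. Stiff, stays put.
- handle_end (a point): Centre of the thick end of the lever's handle, 72 mm from the pivot; the handle ends 82 mm from the pivot, is 18 to 20 mm wide along y and 7 mm thick (10 mm at its end). x points along the handle, away from the pivot. To throw it, push on its up-slope side with 1 to 4 N.
- light_mid (a point): Middle of the low aluminium light bar over the case: 420 mm long along y, 38 deep, 22 high, middle 331 mm above the table, on two 14 mm posts 200 mm left and right. Fixed. It hangs above the keeper, so a gripper there must lean back, about square to the slope.
- wrench: Bystander: steel open-ended wrench, 160 mm long, lying flat. Origin at its underside.
- screwdriver: Bystander: screwdriver with a black handle, 190 mm long, lying flat. Origin at its underside.
- pliers: Bystander: pliers with red grips, about 150 mm long and 12 mm high, lying flat. Origin at its underside.
- meter: Bystander: yellow handheld multimeter, 150 x 75 x 42 mm, lying on its back. Origin at its underside.
- mouse: Bystander: black computer mouse, 105 x 60 x 32 mm. Origin at its underside.
- reel: Bystander: small filament reel on its side, 100 mm across, 45 mm high. Origin at its underside.

How it is judged:
By the outcome, as a careful person would: the job done as asked, in the order asked, and still so for the second after the job is handed in, with the robot touching nothing.
It also fails if it takes over 72 s, if anything falls off the work surface, if the arm or the gripper's body presses on something with over 40 N, if the wrist force passes 120 N, or if a joint passes its speed limit or range.

### The arm

A 6-joint arm with a two-finger parallel gripper is mounted at the origin on the work surface. World frame = base frame: x ahead of the robot, y to its left, z up, the work surface at z = 0. Lengths are in mm, angles in rad, forces in N, time in s.
With the tool pointing down it reaches from about 400 to 925 mm from the base axis. Payload 12.5 kg.
Tool frame: the origin (TCP) lies on the front face of the gripper's body, between the roots of the fingers; the fingertips stand 78 mm ahead of it and the grasp point (between the pads) lies 59 mm ahead of it (env.nose_length is the distance from the TCP to the fingertips, in mm); z points along the fingers, y is the line along which they close (so a half turn about z gives the same grasp; the last joint's range is limited). The gripper opens to 95 mm and grips with 3 to 60 N. Pads are 20 mm wide; open, the fingers measure 119 mm over their backs; the gripper's body (75 mm by 180 mm) begins 59 mm behind the grasp point.
Start: joints at [-1.268, 0.491, 1.559, -0, 1.092, -0.106], TCP at [248.465, -573.501, 292.261] pointing down, gripper open.
Joint ranges: [-3.1, 3.1], [-0.84, 2.19], [0.05, 2.79], [-1.13, 4.28], [0.06, 2.93], [-2.69, 2.69]. Speed limits (rad/s): [2.22, 2.22, 2.79, 3.14, 3.14, 3.14].

### API

Orientations are given as [roll, pitch, yaw] about the fixed x, y, z axes, in that order (R = Rz(yaw) Ry(pitch) Rx(roll)).
In Python, from cell import env gives the robot as it stands.
- The arm moves only by the tool jog_arm, never from a script. Its argument "motion" is a list of rows, each a list of 7 numbers: the turn, a rotation vector about the tool's x, y, z in degrees, then the shift along the tool's x, y, z in mm, then the finger opening in mm, from 0 to 95.1. In form: [[wx, wy, wz, x, y, z, hand], ...]. A call has 1 to 10 rows; each row shifts and turns the commanded pose from where the row before left it, along the tool's axes as they then stand; what a row does not reach is not made up. A row lasts 1/8 s, in which the tool goes at most 62.5 mm and 10.7 degrees, less where a joint would pass 70% of its speed; a pose out of reach is approached as far as the arm can. A call is refused whole if a number of a shift passes 62.5 or a number of a turn 10.7, either way. A call with a gripper value outside its range is refused whole. The fingers move at their own pace and stop on an object; the grip force is fixed at half the most. Time passes only in rows, so rows that do not move let the fingers close. It gives the time, the measured TCP pose, the force, the opening and the grip force at its end, in the units of the state.
- env.state(): the state, without advancing time (a new reading comes with each control period).
- env.read_camera(name): name is "scene" or "top" or "wrist"; returns a dict with "color" (384x512x3 uint8, red, green, blue), "z_map" (384x512 float32, mm along the optical axis (not along the pixel's ray), 0 where there is no reading), "camera_matrix" (3x3 intrinsics, pixels), "k1" (the pictures are not rectified: a ray, as slopes to the right and down, at radius r is drawn at 1 + k1 r^2 times it, then the intrinsics apply), "world_to_cam" (4x4, takes a point from world to camera coordinates). Camera axes: x right, y up, looking along -z (the intrinsics and any distortion apply to the point x, -y, -z); pixel columns grow to the right and rows downward; lengths in mm; the calibration is good to about 2 mm. A picture is of the moment at which its call begins.
- env.job_done(): hands the job in; it is judged then, once.
Trained networks look in the newest picture that a camera, given by its name, has taken for a name from the list of things; names that differ only in an ending like _2 or _b are one class to them, and where a whole thing is asked for, a point or a joint stands for the part that bears it (a point fixed in the world has none). Each returns a list of dicts, best first, with "score" (0 to 1); they miss things now and then, are a little off and sometimes report something else, mostly with a low value. They report only what shows in the picture. A call takes as long as a camera call.
- env.recognise(camera, thing): "location" ([column, row] in pixels, amid what is visible of it).
The state is a dict: "t": time; "joints": joint angles; "qvel": joint speeds; "tau": joint torques, N m; "eef_pos": TCP position; "tcp_rot": TCP orientation; "ft_force": force on the tool from outside, world axes, zero at the start; "moment": the same for the moment, N m; "opening": opening from 0.0 (shut) to 1.0 (fully open); "grip_force": force on a finger pad.
Only numpy, scipy, OpenCV 4.12 (cv2) and the standard library are available. Lean on these libraries where they do the work, as an engineer would, in place of code of your own. Each camera call takes 0.05 s, during which the arm holds its last target. There are 200 camera calls.

## Working session

There is one attempt and no reset: what is moved stays moved. The work goes in short steps, Python scripts to look and compute and a tool call to move; the robot and the scene stay as the last step left them, time stands still between calls to the robot, and variables do not carry over. Pictures are saved under pics/ and viewed, at most 10 in all, crops included, and the job is handed in when it is done.

Besides the shell and the picture viewer there is one more tool, called after ">>>" in YAML: its name, and indented under it one key for each argument. jog_arm: Moves the arm, as the interface text tells. Its arguments: {"type":"object","properties":{"motion":{"type":"array"}},"required":["motion"]}

```bash
ls; mkdir -p pics
cat > h.py <<'E'
import numpy as np, cv2
from scipy.spatial.transform import Rotation as R
from cell import env
def snap(cam,fn=None):
    d=env.read_camera(cam)
    if fn: cv2.imwrite('pics/'+fn,cv2.cvtColor(d['color'],cv2.COLOR_RGB2BGR))
    return d
def rays(d,uv):
    K=np.array(d['camera_matrix']);uv=np.atleast_2d(np.array(uv,float))
    p=np.c_[(uv[:,0]-K[0,2])/K[0,0],(uv[:,1]-K[1,2])/K[1,1]]
    q=p.copy()
    for _ in range(20): q=p/(1+d['k1']*(q**2).sum(1))[:,None]
    return np.c_[q[:,0],-q[:,1],-np.ones(len(q))]
def world(d,uv,z=None):
    uv=np.atleast_2d(uv)
    if z is None: z=np.array([d['z_map'][int(round(v)),int(round(u))] for u,v in uv])
    T=np.linalg.inv(np.array(d['world_to_cam']))
    c=rays(d,uv)*np.reshape(z,(-1,1))
    return c@T[:3,:3].T+T[:3,3]
def cloud(d):
    v,u=np.mgrid[0:384,0:512]
    P=world(d,np.c_[u.ravel(),v.ravel()],d['z_map'].ravel()).reshape(384,512,3)
    P[d['z_map']==0]=np.nan
    return P
def pix(d,P):
    P=np.atleast_2d(P);T=np.array(d['world_to_cam']);c=P@T[:3,:3].T+T[:3,3]
    q=np.c_[c[:,0],-c[:,1]]/(-c[:,2:3]);q=q*(1+d['k1']*(q**2).sum(1))[:,None]
    K=np.array(d['camera_matrix']);return np.c_[q[:,0]*K[0,0]+K[0,2],q[:,1]*K[1,1]+K[1,2]]
E
python3 - <<'E'
from h import *
s=env.state();print(s)
for c in ['scene','top']:
    d=snap(c,c+'1.png');P=cloud(d)
    print(c,np.linalg.inv(np.array(d['world_to_cam']))[:3].round(2).tolist())
    for n in ['case','lid','lid_edge','keeper','bar','handle_end','pivot','light_mid','wrench','screwdriver','pliers','meter','mouse','reel']:
        for r in env.recognise(c,n)[:2]:
            u,v=r['location'];print(c,n,round(r['score'],2),np.round([u,v],1),world(d,[[u,v]])[0].round(0))
a=cv2.imread('pics/scene1.png');b=cv2.imread('pics/top1.png')
cv2.imwrite('pics/both1.png',cv2.resize(np.vstack([a,b]),None,fx=.78,fy=.78))
E
```

```text
pics
{'t': 0.0, 'joints': array([-1.26758423e+00,  4.91538669e-01,  1.55942841e+00,  2.04436722e-05,
        1.09170720e+00, -1.05598818e-01]), 'qvel': array([-4.67525505e-04,  1.08684832e-03, -2.48668399e-03, -4.82615051e-04,
       -2.02515339e-03, -9.50328950e-05]), 'tau': array([ 3.59318066e-03, -6.12635493e+01, -2.58183718e+01,  6.94742636e-02,
        4.82054742e-02, -8.64665003e-05]), 'eef_pos': array([ 248.42819486, -573.33967816,  291.6819285 ]), 'tcp_rot': array([-3.14051896e+00, -1.32037423e-04,  4.08801412e-01]), 'ft_force': array([-1.18498764,  0.29864177, -1.05990586]), 'moment': array([0.0152921 , 0.00449704, 0.00596505]), 'grip_force': 0.0, 'opening': 1.0006053642075345}
scene [[-0.9, -0.37, 0.21, 812.51], [0.43, -0.79, 0.44, 641.22], [-0.0, 0.49, 0.87, 1377.46]]
scene case 0.9 [231.  201.6] [612.  63. 166.]
scene lid 0.73 [212.8 190.5] [674.  92. 340.]
scene lid 0.18 [243.2 194.1] [558.  39. 132.]
scene lid_edge 0.96 [211.6 190.8] [655.   1. 170.]
scene lid_edge 0.18 [231.2 203.4] [615.  70. 167.]
scene keeper 0.8 [211.6 194.3] [661.  16. 176.]
scene keeper 0.56 [224
[... 739 characters left out ...]
171.5] [582.  26.  96.]
top lid 0.58 [269.  161.9] [599.   4. 180.]
top lid_edge 0.83 [266.3 155.5] [617.  12. 178.]
top keeper 0.63 [268.5 155.7] [617.   5. 174.]
top handle_end 0.73 [259.5 180.9] [544.  30. 184.]
top pivot 0.75 [259.4 170.5] [576.  30. 168.]
top light_mid 0.95 [271.1 143.8] [618.   5. 344.]
top wrench 0.65 [209.1 168.8] [600. 189.  11.]
top screwdriver 0.56 [259.4 222.5] [432.  26.  28.]
top screwdriver 0.52 [258.7 172. ] [581.  31.  98.]
top pliers 0.78 [308.2 214.3] [ 460. -127.   15.]
top meter 0.85 [363.4 194.4] [ 523. -294.   48.]
top meter 0.72 [257.9 222.8] [431.  31.  32.]
top mouse 0.65 [164.6 143.1] [675. 329.  37.]
top reel 0.97 [339.8 242.2] [ 375. -221.   50.]
```

View pics/both1.png

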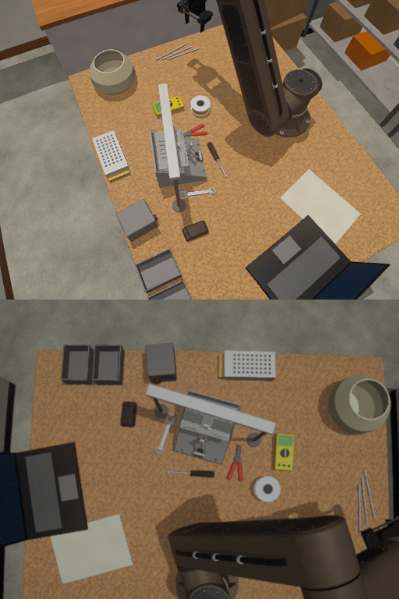

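Run:
```python
from h import *
# slope plane fit & lid, using both clouds
for c in ['top','scene']:
    d=snap(c);P=cloud(d);
    a=d['color'][100:260,180:350] if c=='top' else d['color'][130:270,150:310]
    cv2.imwrite(f'pics/crop_{c}.png',cv2.cvtColor(cv2.resize(a,None,fx=4.6,fy=4.2,interpolation=cv2.INTER_CUBIC)[:600,:790],cv2.COLOR_RGB2BGR))
    m=(P[...,0]>440)&(P[...,0]<740)&(abs(P[...,1])<160)&(P[...,2]>20)
    np.save(c+'.npy',P[m]);print(c,m.sum())
    Q=P[m]
    # height grid
    for x in range(450,730,15):
        row=[]
        for y in range(120,-140,-20):
            k=(abs(Q[:,0]-x)<8)&(abs(Q[:,1]-y)<10)
            row.append('%4.0f'%np.median(Q[k,2]) if k.sum() else '  . ')
        print(x,' '.join(row))
```

```text
top 6526
450   .    .    .    23   23   23   22   .    .    .    .    24   24
465   .    .    .    .    .    .    .    .    32   .    .    24   24
480   .    .    .    .    .    .    32   36   36   40   .    .    21
495   .    .    .    38   48   39   39   43   46   52   .    .    21
510   34   34   36   60   62   60   49   54   56   61   .    .    23
525   38   42   46   57   61   63   59   62   67   70   .    .    . 
540   48   52   57   61   65   72   70   72   78   81   .    .    . 
555   58   62   65   68  125  118   80   84   90   95   96   .    . 
570   68   72   75   79  109  116  167  168  170  171  107  341  343
585   80   82   90   95  168  171  171  170  170  173  340  344  344
600   88  168  169  169  171  199  178  177  334  341  343  344  344
615   98  169  170  171  174  335  342  342  342  342  343  344  342
630  109  172  174  334  341  342  342  344  343  344  344   .    . 
645  343  342  342  342  342  343  344  344   .    .    .    .    . 
660  344  343  343  343  343  343   .    .    .    .   175  172   . 
675  344  344  343   .    .    .    .   175  176  177  1
[... 840 characters left out ...]
6  341  343
585   63   82   87  169  168  169  169  169  170  170  341  342  342
600   70  164  165  167  169  194  201  339  342  343  342  343  343
615   66  167  169  166  174  340  343  343  343  342  343  343  340
630   66  164  338  343  343  342  342  342  343  340  174   .    . 
645  343  339  343  343  343  342  342  173  173  172  172  160   . 
660  343  343  343  342  340  172  172  172  172  173  173  171   . 
675  342   79  175  172  171  173  174  173  173  175  174  167   . 
690  341   94  172  174  172  173  174  175  173  172  174  174   . 
705   .    98  169  174  175  174  174  169  174   .    .    .    . 
720   .    82  123  175  172  173   .    .    .    .    .    .    .
```

View pics/crop_top.png

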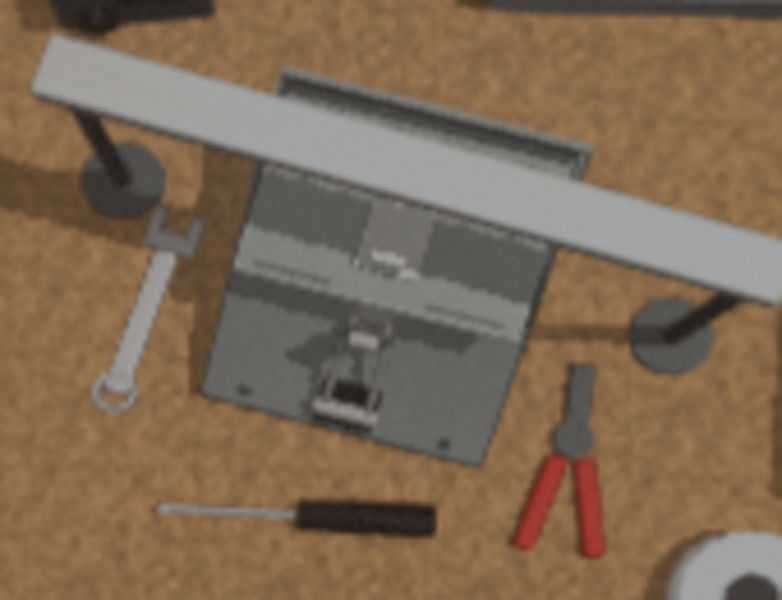

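Run:
```python
from h import *
from scipy.optimize import least_squares
for c in ['top','scene']:
    Q=np.load(c+'.npy')
    # slope fixed part: case frame unknown; RANSAC near guess
    g=np.array([.67,-.19]); c0=None
    k=(Q[:,2]<110)&(Q[:,2]>30)&(Q[:,0]>470)&(Q[:,0]<640)
    S=Q[k]; best=0
    rng=np.random.default_rng(0)
    for _ in range(3000):
        p=S[rng.choice(len(S),3,False)]
        try: w=np.linalg.solve(np.c_[p[:,:2],np.ones(3)],p[:,2])
        except: continue
        if abs(np.hypot(w[0],w[1])-.7)>.15: continue
        n=(abs(S[:,:2]@w[:2]+w[2]-S[:,2])<3).sum()
        if n>best: best=n;W=w
    for _ in range(5):
        i=abs(S[:,:2]@W[:2]+W[2]-S[:,2])<4
        W=np.linalg.lstsq(np.c_[S[i,:2],np.ones(i.sum())],S[i,2],rcond=None)[0]
    print(c,best,W,'yaw',np.degrees(np.arctan2(W[1],W[0])),'slope',np.degrees(np.arctan(np.hypot(*W[:2]))))
    B=Q[(Q[:,2]>330)]
    m=B[:,:2].mean(0);u,s,vt=np.linalg.svd(B[:,:2]-m,full_matrices=False)
    print('bar centre',m,'dir yaw',np.degrees(np.arctan2(*vt[0][::-1])),'extent',np.ptp((B[:,:2]-m)@vt[0]))
```

```text
top 1154 [ 6.70152149e-01 -1.78441993e-01 -2.92208478e+02] yaw -14.910242934131503 slope 34.74139735121344
bar centre [625.34495083  -1.93225868] dir yaw 73.39369658095578 extent 341.7121851568693
scene 628 [ 6.69970426e-01 -1.81095796e-01 -2.93396880e+02] yaw -15.125817089440133 slope 34.761206847267765
bar centre [630.59066435  10.45801109] dir yaw -106.68968525475903 extent 340.4850793906438
```

View pics/crop_scene.png

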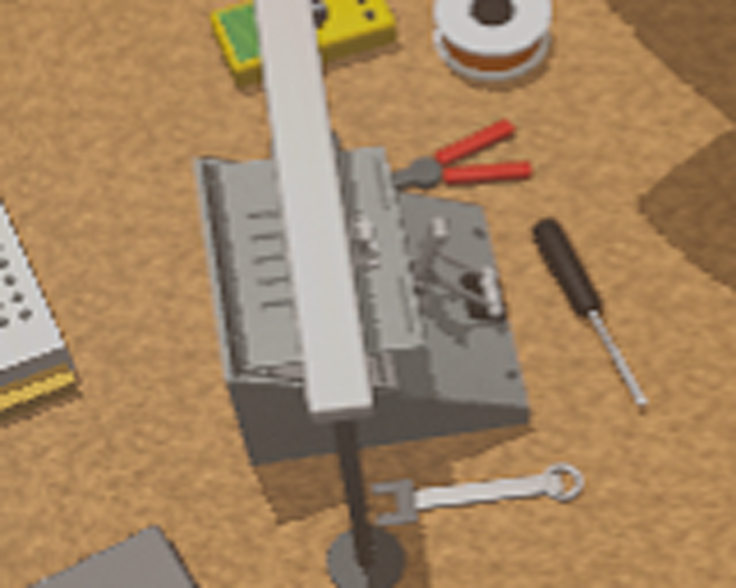

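Run:
```python
from h import *
d=snap('top')
def atz(d,uv,z):
    T=np.linalg.inv(np.array(d['world_to_cam']));r=rays(d,uv)@T[:3,:3].T
    return T[:3,3]+r*((z-T[2,3])/r[:,2:3])
def f(x,y): return [180+(x+.5)/4.6-.5,100+(y+.5)/4.2-.5]
A,B=atz(d,[f(203,393),f(481,465)],30)
print(A,B,np.linalg.norm(A-B),np.degrees(np.arctan2(*(A-B)[:2][::-1]))-90)
C=atz(d,[f(283,72),f(591,150)],175); print('back top corners',C,np.linalg.norm(C[0]-C[1]),np.degrees(np.arctan2(*(C[0]-C[1])[:2][::-1]))-90)
yaw=np.radians(-15.0);ex=np.array([np.cos(yaw),np.sin(yaw),0]);ey=np.array([-ex[1],ex[0],0]);ez=np.array([0,0,1])
F=(A+B)/2; print('front mid',F,'back mid-front',(C.mean(0)-F)@np.array([ex,ey,ez]).T)
u=.8192*ex+.5736*ez;n=-.5736*ex+.8192*ez
piv=F+100*u+22*n;print('pivot',piv)
for c in ['top','scene']:
    d=snap(c);P=cloud(d);Q=(P-piv)@np.array([u,ey,n]).T
    # plane residual check
    m=(Q[...,0]>-95)&(Q[...,0]<10)&(abs(Q[...,1])>40)&(abs(Q[...,1])<95)&(abs(Q[...,2]+22)<8);print(c,'plane z',np.median(Q[m][:,2]),m.sum())
    m=(abs(Q[...,1])<45)&(Q[...,2]>-14)&(Q[...,2]<95)&(Q[...,0]<30)&(Q[...,0]>-105)
    np.set_printoptions(suppress=True,linewidth=150)
    q=Q[m];q=q[np.argsort(q[:,0])]; 
    print(q[::3].round(0).astype(int).tolist())
    # lid face
    m=(abs(Q[...,1])>30)&(abs(Q[...,1])<85)&(Q[...,0]>10)&(Q[...,0]<148)&(Q[...,2]>-15)&(P[...,2]<250)
    t=np.arctan2(Q[m][:,2]+22,150-Q[m][:,0]);print('lid ang',np.median(t),np.percentile(t,[10,90]),'edge r',np.percentile(np.hypot(Q[m][:,2]+22,150-Q[m][:,0]),98))
```

```text
[520.88809618 138.66999114  30.        ] [470.83994389 -50.55435369  30.        ] 195.73111715225536 -14.814978255667569
back top corners [[ 728.05555489   84.80600141  175.        ]
 [ 677.85289414 -106.24509827  175.        ]] 197.53690752580872 -14.722821355076547
front mid [495.86402004  44.05781873  30.        ] back mid-front [214.21120274   0.68801534 145.        ]
pivot [562.80345254  26.12145185 105.3824    ]
top plane z -20.472148760822186 1053
[[-91, 20, -13], [-89, -16, -10], [-87, -37, -13], [-86, 7, -7], [-85, -15, -10], [-84, 8, -8], [-82, 14, -7], [-78, 25, -6], [-76, 1, 2], [-74, 11, 4], [-74, 5, 2], [-73, -7, 2], [-72, 18, 5], [-72, 21, 2], [-71, 7, -5], [-70, -16, 2], [-70, -22, -1], [-70, 10, -1], [-69, -7, 2], [-69, 2, -11], [-69, 19, 0], [-68, -9, 3], [-68, -16, -13], [-68, 12, -10], [-67, -17, -7], [-67, 9, -10], [-66, -32, -13], [-66, -4, -9], [-65, 6, -9], [-64, 12, -9], [-63, -14, 2], [-62, 17, 3], [-62, 4, -10], [-60, 20, -11], [-60, -2, -10], [-59, 7, -9], [-57, -18, -9], [-57, 8, -12], [-56, -16, 1], [-55, 15, 8], [-54, 19, 5], [-49, -15, 7], [-48, 14, 7]
[... 860 characters left out ...]
 15, -10], [-64, -13, -11], [-62, -18, -13], [-61, -11, -1], [-59, -12, -10], [-59, 1, -8], [-57, -17, -13], [-56, -12, -12], [-55, -13, 2], [-50, 18, 5], [-48, -14, 6], [-42, -12, 7], [-40, -13, 12], [-34, 18, 9], [-30, -11, 13], [-28, -13, 9], [-20, -13, 14], [-16, -13, 20], [-14, -10, 17], [-8, 17, 23], [-5, 13, -2], [-1, 18, 21], [2, 11, 8], [5, 7, 8], [6, 14, 26], [7, -7, 3], [7, 11, 29], [8, 3, 7], [10, 7, 34], [10, 8, 21], [10, 9, 16], [12, 11, 12], [15, 9, 22], [15, -1, 26], [17, 9, 43], [21, 9, 49], [21, -2, 42], [23, -5, 51], [24, 8, 73], [25, -6, 54], [26, 14, 49], [27, 7, 77], [28, -5, 76], [29, -6, 60]]
lid ang 0.5736244746716591 [0.52405752 0.68882946] edge r 125.81524744251239
```

```bash
cat > fr.py <<'E'
from h import *
yaw=np.radians(-14.9);ex=np.array([np.cos(yaw),np.sin(yaw),0]);ey=np.array([-ex[1],ex[0],0]);ez=np.array([0,0,1])
a=np.radians(35);u=np.cos(a)*ex+np.sin(a)*ez;n=-np.sin(a)*ex+np.cos(a)*ez
S=np.array([u,ey,n]);piv=np.array([562.8,26.1,105.4])
R0=np.array([u,-ey,-n]).T
toS=lambda p:(np.asarray(p)-piv)@S.T
toW=lambda q:piv+np.asarray(q)@S
def pose():
    s=env.state();return s,np.array(s['eef_pos']),R.from_euler('xyz',s['tcp_rot'])
def where():
    s,p,r=pose();Rt=r.as_matrix()
    print('t',round(s['t'],2),'TCP slope',toS(p).round(1),'tip',toS(p+78*Rt[:,2]).round(1),'rot err(tool deg)',np.degrees((r.inv()*R.from_matrix(R0)).as_rotvec()).round(1),'F slope',(S@s['ft_force']).round(1),'open',round(s['opening']*95.1,1),'grip',round(float(s['grip_force']),1))
    print(' joints',np.round(s['joints'],2))
def plan(q,pitch=0,off=78,N=1):
    """rows to put point 'off' ahead of TCP at slope q, tool leaning by pitch deg about tool y"""
    s,p,r=pose();rt=R.from_matrix(R0)*R.from_euler('y',pitch,degrees=True)
    goal=toW(q)-off*rt.as_matrix()[:,2];rv=np.degrees((r.inv()*rt).as_rotvec())
    n_=max(int(np.ceil(max(np.linalg.norm(rv)/10.5,np.linalg.norm(goal-p)/60))),N)
    for k in range(n_):
        rk=r*R.from_rotvec(np.radians(rv*k/n_))
        print((rv/n_).round(1).tolist()+rk.inv().apply((goal-p)/n_).round(1).tolist())
E
python3 - <<'E'
from fr import *
where();plan([-40,0,220],off=0)
print('light',toS([[625,2,331],[619,-1,342]]))
E
```

```text
t 1.75 TCP slope [ -15.3 -660.3  238.9] tip [ -60.1 -660.3  175. ] rot err(tool deg) [-11.7  33.7  37.1] F slope [-0.8  0.1 -0.4] open 95.1 grip 0.0
 joints [-1.27  0.49  1.56  0.    1.09 -0.11]
[-1.0, 2.8, 3.1, 33.5, -43.7, 2.5]
[-1.0, 2.8, 3.1, 31.0, -45.4, 3.3]
[-1.0, 2.8, 3.1, 28.3, -47.1, 3.9]
[-1.0, 2.8, 3.1, 25.5, -48.6, 4.4]
[-1.0, 2.8, 3.1, 22.6, -50.0, 4.8]
[-1.0, 2.8, 3.1, 19.6, -51.2, 5.0]
[-1.0, 2.8, 3.1, 16.6, -52.3, 5.0]
[-1.0, 2.8, 3.1, 13.5, -53.2, 4.8]
[-1.0, 2.8, 3.1, 10.4, -53.9, 4.5]
[-1.0, 2.8, 3.1, 7.3, -54.5, 4.0]
[-1.0, 2.8, 3.1, 4.1, -54.8, 3.3]
[-1.0, 2.8, 3.1, 1.0, -55.0, 2.5]
light [[183.71312373  -7.29600378 146.76943312]
 [185.90470344 -11.73792877 158.66339296]]
```

>>> jog_arm:
  motion:
    - [-1, 2.8, 3.1, 33, -44, 2, 0]
    - [-1, 2.8, 3.1, 31, -45, 3, 0]
    - [-1, 2.8, 3.1, 28, -47, 4, 0]
    - [-1, 2.8, 3.1, 25, -48, 4, 0]
    - [-1, 2.8, 3.1, 22, -50, 5, 0]
    - [-1, 2.8, 3.1, 19, -51, 5, 0]
    - [-1, 2.8, 3.1, 16, -52, 5, 0]
    - [-1, 2.8, 3.1, 13, -53, 5, 0]
    - [-1, 2.8, 3.1, 10, -54, 4, 0]
    - [-1, 2.8, 3.1, 7, -54, 4, 0]

```text
t: 3.0
eef_pos: [374.1, -60.6, 267.4]
tcp_rot: [3.095, -0.488, -0.115]
ft_force: [1.1, -1.0, 0.1]
opening: 0.025
grip_force: 0.0
```

>>> jog_arm:
  motion:
    - [-1, 2.8, 3.1, 4, -55, 3, 0]
    - [-1, 2.8, 3.1, 1, -55, 2, 0]
    - [0, 0, 0, 0, 0, 0, 0]
    - [0, 0, 0, 0, 0, 0, 0]

```text
t: 3.5
eef_pos: [379.0, -34.2, 263.0]
tcp_rot: [3.08, -0.492, -0.151]
ft_force: [-0.3, -0.2, -0.0]
opening: 0.003
grip_force: 0.0
```

Run:
```python
from fr import *
where()
d=snap('wrist','w1.png')
T=np.linalg.inv(np.array(d['world_to_cam']));s,p,r=pose()
print('cam in tool',r.inv().apply(T[:3,3]-p).round(1))
for nm in ['bar','handle_end','pivot','lid_edge','keeper']:
    for q in env.recognise('wrist',nm)[:1]:
        print(nm,round(q['score'],2),np.round(q['location']),toS(world(d,[q['location']]))[0].round(1))
print(pix(d,toW([[-76,0,-2],[0,0,0],[26,0,67],[-100,100,-22],[-100,-100,-22]])).round())
```

```text
t 3.5 TCP slope [ -42.4 -105.5  222.1] tip [ -51.4 -106.3  144.6] rot err(tool deg) [0.3 6.6 5.5] F slope [-0.2 -0.3  0.1] open 0.3 grip 0.0
 joints [-0.26  0.1   2.36 -0.06  0.18  1.54]
cam in tool [ 70.4  -1.6 -93.4]
bar 0.79 [175. 156.] [-44.8 -10.7   7.3]
handle_end 0.8 [153. 114.] [-0.3 12.4  6.2]
pivot 0.84 [168.  86.] [ 25.4  25.3 -88.6]
lid_edge 0.92 [158.  38.] [68.5 -5.5 36.2]
keeper 0.69 [288. 189.] [ -95.5 -153.2  -57.1]
[[169. 179.]
 [167. 114.]
 [140.  89.]
 [ 96. 185.]
 [251. 198.]]
```

View pics/w1.png

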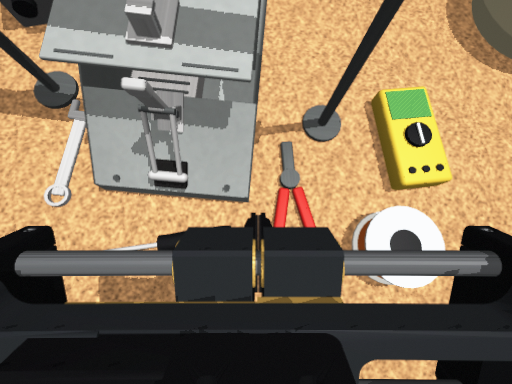

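Run:
```python
from fr import *
plan([80,0,105])
```

```text
[0.1, 2.2, 1.8, 45.2, -31.2, 7.8]
[0.1, 2.2, 1.8, 43.8, -32.6, 9.6]
[0.1, 2.2, 1.8, 42.4, -33.9, 11.3]
```

>>> jog_arm:
  motion:
    - [0, 2.2, 1.8, 45, -31, 8, 95]
    - [0, 2.2, 1.8, 44, -33, 10, 95]
    - [0, 2.2, 1.8, 42, -34, 11, 95]
    - [0, 0, 0, 0, 0, 0, 95]
    - [0, 0, 0, 0, 0, 0, 95]
    - [0, 0, 0, 0, 0, 0, 95]

```text
t: 4.55
eef_pos: [510.6, 29.9, 295.5]
tcp_rot: [3.129, -0.597, -0.249]
ft_force: [-0.4, -0.0, -0.5]
opening: 0.579
grip_force: 0.0
```

Run:
```python
from fr import *
where();plan([84,0,55])
d=snap('wrist','w2.png')
```

```text
t 4.55 TCP slope [ 66.9  -9.8 185.2] tip [ 65.9 -10.3 107.2] rot err(tool deg) [0.3 0.8 0.5] F slope [-0.6 -0.1 -0.2] open 55.1 grip 0.0
 joints [-0.02  0.23  2.09 -0.55  0.28  2.29]
[0.3, 0.8, 0.5, 17.9, -9.9, 51.9]
```

View pics/w2.png

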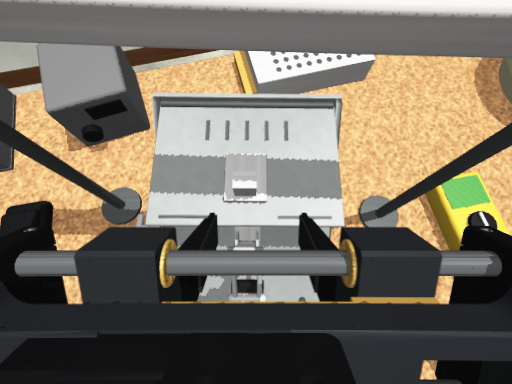

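>>> jog_arm:
  motion:
    - [0.3, 0.8, 0.5, 18, -10, 0, 95]
    - [0, 0, 0, 0, 0, 15, 95]
    - [0, 0, 0, 0, 0, 20, 95]
    - [0, 0, 0, 0, 0, 18, 95]
    - [0, 0, 0, 0, 0, 0, 95]

```text
t: 5.22
eef_pos: [557.5, 28.0, 261.5]
tcp_rot: [3.14, -0.61, -0.259]
ft_force: [-0.5, -1.1, 0.4]
opening: 1.0
grip_force: 0.0
```

Run:
```python
from fr import *
where();plan([80,0,-10])
```

```text
t 5.22 TCP slope [ 85.    0.5 131.1] tip [84.9  0.4 53.1] rot err(tool deg) [0.1 0.  0. ] F slope [ 0.1 -1.2  0.4] open 95.1 grip 0.0
 joints [-0.02  0.34  2.04 -0.72  0.21  2.47]
[0.0, 0.0, 0.0, -2.5, 0.2, 31.6]
[0.0, 0.0, 0.0, -2.5, 0.2, 31.6]
```

Run:
```python
from fr import *
plan([80,0,25],pitch=5)
plan([80,0,25],pitch=-5)
```

```text
[0.1, 5.0, 0.0, -11.8, 0.4, 28.4]
[0.1, -5.0, 0.0, 1.8, 0.4, 28.4]
```

>>> jog_arm:
  motion:
    - [0, -5, 0, 2, 0, 20, 95]
    - [0, 0, 0, 0, 0, 15, 95]
    - [0, 0, 0, 0, 0, 15, 95]
    - [0, 0, 0, 0, 0, 0, 95]

```text
t: 5.72
eef_pos: [583.9, 21.0, 221.7]
tcp_rot: [3.139, -0.532, -0.259]
ft_force: [0.4, -0.0, -0.1]
opening: 1.0
grip_force: 0.0
```

Run:
```python
from fr import *
where();plan([80,0,-23],pitch=-5)
```

```text
t 5.72 TCP slope [84.5  0.5 82.8] tip [78.3  0.3  5. ] rot err(tool deg) [0.1 4.5 0.1] F slope [ 0.3  0.1 -0.3] open 95.1 grip 0.0
 joints [-0.04  0.44  1.99 -0.53  0.23  2.28]
[0.1, -0.5, 0.0, 4.5, 0.4, 27.8]
```

>>> jog_arm:
  motion:
    - [0, -0.5, 0, 4, 0, 10, 95]
    - [0, 0, 0, 0, 0, 8, 95]
    - [0, 0, 0, 0, 0, 7, 95]
    - [0, 0, 0, 0, 0, 3, 95]

```text
t: 6.22
eef_pos: [601.5, 16.7, 200.6]
tcp_rot: [3.14, -0.524, -0.259]
ft_force: [-22.1, 4.1, 31.9]
opening: 0.999
grip_force: 19.4
```

Run:
```python
from fr import *
where()
```

```text
t 6.22 TCP slope [87.2  0.8 55.1] tip [ 80.5   0.7 -22.6] rot err(tool deg) [0.1 5.  0. ] F slope [-0.1 -1.7 39. ] open 95.0 grip 19.4
 joints [-0.05  0.49  1.96 -0.56  0.2   2.3 ]
```

>>> jog_arm:
  motion:
    - [0, 0, 0, 0, 0, -15, 95]
    - [0, 0, 0, 0, 0, -35, 95]
    - [0, 0, 0, 0, 0, -40, 95]
    - [0, 0, 0, 0, 0, -25, 95]
    - [0, 0, 0, 0, 0, 0, 95]

```text
t: 6.85
eef_pos: [545.6, 31.8, 301.3]
tcp_rot: [3.14, -0.526, -0.259]
ft_force: [-0.7, -0.1, -0.1]
opening: 1.0
grip_force: 0.0
```

```bash
cat > ik.py <<'E'
from fr import *
from scipy.optimize import least_squares
s,p,r=pose()
D=[([.4915,1.5594],[248.4,-573.3,291.7],[-3.1405,0,.4088]),([.1,2.36],[379,-34.2,263],[3.08,-.492,-.151]),([.23,2.09],[510.6,29.9,295.5],[3.129,-.597,-.249]),
([.34,2.04],[557.5,28,261.5],[3.14,-.61,-.259]),([.44,1.99],[583.9,21,221.7],[3.139,-.532,-.259]),([.49,1.96],[601.5,16.7,200.6],[3.14,-.524,-.259]),(s['joints'][1:3],p,s['tcp_rot'])]
def res(v):
    a_,h,L1,L2,d=v;o=[]
    for q,p_,e in D:
        w=np.array(p_)-d*R.from_euler('xyz',e).as_matrix()[:,2];f=q[0]+q[1]
        o+=[a_+L1*np.sin(q[0])+L2*np.sin(f)-np.hypot(w[0],w[1]),h+L1*np.cos(q[0])+L2*np.cos(f)-w[2]]
    return o
sol=least_squares(res,[50,200,600,550,200]);V=sol.x
def ik(q,pitch=0,off=78):
    rt=(R.from_matrix(R0)*R.from_euler('y',pitch,degrees=True)).as_matrix();a_,h,L1,L2,d=V
    w=toW(q)-(off+d)*rt[:,2];j1=np.arctan2(w[1],w[0])
    f=lambda x:[a_+L1*np.sin(x[0])+L2*np.sin(x[0]+x[1])-np.hypot(w[0],w[1]),h+L1*np.cos(x[0])+L2*np.cos(x[0]+x[1])-w[2]]
    z=least_squares(f,[.3,2]);F=z.x.sum()
    t=R.from_euler('z',-j1).apply(rt[:,2]);
    fa=np.array([np.sin(F),0,np.cos(F)]);per=np.array([np.cos(F),0,-np.sin(F)])
    print(q,'pitch',pitch,'q2,q3',z.x.round(2),'err',np.abs(z.fun).max().round(1),'j5',np.arccos(t@fa).round(2),'|j4|',np.arctan2(abs(t[1]),t@per).round(2))
E
python3 - <<'E'
from ik import *
where();print(V.round(1),np.abs(sol.fun).max())
for pi in (0,-10,-15,-20):ik([-76,0,-4],pi,70)
for q in ([-60,0,75],[-30,0,101],[5,0,108],[40,0,101],[65,0,83],[82,0,60],[88,0,10],[82,0,-10]):
  for pi in (-5,-12): ik(q,pi,70)
plan([-70,0,75],pitch=-15,off=70)
E
```

```text
t 6.85 TCP slope [ 97.6   1.1 170.8] tip [90.9  1.  93.1] rot err(tool deg) [0.1 4.9 0. ] F slope [-0.6 -0.3  0.3] open 95.1 grip 0.0
 joints [-0.02  0.27  1.98 -0.32  0.39  2.08]
[  4.5 127.4 584.9 386.3 168.1] 5.0281510224450585
[-76, 0, -4] pitch 0 q2,q3 [0.53 2.4 ] err 0.0 j5 0.43 |j4| 2.49
[-76, 0, -4] pitch -10 q2,q3 [0.5 2.3] err 0.0 j5 0.19 |j4| 1.94
[-76, 0, -4] pitch -15 q2,q3 [0.5  2.26] err 0.0 j5 0.15 |j4| 1.14
[-76, 0, -4] pitch -20 q2,q3 [0.5  2.21] err 0.0 j5 0.21 |j4| 0.48
[-60, 0, 75] pitch -5 q2,q3 [0.32 2.34] err 0.0 j5 0.23 |j4| 1.56
[-60, 0, 75] pitch -12 q2,q3 [0.32 2.27] err 0.0 j5 0.25 |j4| 0.77
[-30, 0, 101] pitch -5 q2,q3 [0.26 2.27] err 0.0 j5 0.27 |j4| 1.03
[-30, 0, 101] pitch -12 q2,q3 [0.27 2.2 ] err 0.0 j5 0.35 |j4| 0.51
[5, 0, 108] pitch -5 q2,q3 [0.24 2.18] err 0.0 j5 0.32 |j4| 0.76
[5, 0, 108] pitch -12 q2,q3 [0.26 2.11] err 0.0 j5 0.43 |j4| 0.39
[40, 0, 101] pitch -5 q2,q3 [0.26 2.1 ] err 0.0 j5 0.35 |j4| 0.61
[40, 0, 101] pitch -12 q2,q3 [0.28 2.03] err 0.0 j5 0.48 |j4| 0.32
[65, 0, 83] pitch -5 q2,q3 [0.3  2.04] err 0.0 j5 0.36 |j4| 0.56
[65, 0, 83] pitch -12 q2,q3 [0.32 1.96] err 0.0 j5 0.5 |j4| 0.29
[82, 0, 60] pitch -5 q2,q3 [0.35 1.99] err 0.0 j5 0.35 |j4| 0.54
[82, 0, 60] pitch -12 q2,q3 [0.37 1.92] err 0.0 j5 0.49 |j4| 0.28
[88, 0, 10] pitch -5 q2,q3 [0.44 1.96] err 0.0 j5 0.29 |j4| 0.62
[88, 0, 10] pitch -12 q2,q3 [0.45 1.89] err 0.0 j5 0.43 |j4| 0.3
[82, 0, -10] pitch -5 q2,q3 [0.48 1.97] err 0.0 j5 0.25 |j4| 0.71
[82, 0, -10] pitch -12 q2,q3 [0.49 1.9 ] err 0.0 j5 0.39 |j4| 0.32
[0.0, -3.4, 0.0, -48.8, 0.3, 13.6]
[0.0, -3.4, 0.0, -47.9, 0.3, 16.5]
[0.0, -3.4, 0.0, -46.9, 0.3, 19.3]
```

Run:
```python
from ik import *
ik([-76,0,-4],-25,70);ik([-70,0,60],-25,70);plan([-70,0,70],pitch=-25,off=70)
```

```text
[-76, 0, -4] pitch -25 q2,q3 [0.51 2.15] err 0.0 j5 0.32 |j4| 0.2
[-70, 0, 60] pitch -25 q2,q3 [0.38 2.17] err 0.0 j5 0.43 |j4| 0.16
[0.0, -6.7, 0.0, -44.8, 0.3, 16.3]
[0.0, -6.7, 0.0, -42.6, 0.3, 21.4]
[0.0, -6.7, 0.0, -39.8, 0.3, 26.3]
```

>>> jog_arm:
  motion:
    - [0, -6.7, 0, -45, 0, 16, 95]
    - [0, -6.7, 0, -43, 0, 21, 95]
    - [0, -6.7, 0, -40, 0, 26, 95]
    - [0, 0, 0, 0, 0, 0, 95]

```text
t: 7.35
eef_pos: [454.9, 55.3, 188.6]
tcp_rot: [3.138, -0.167, -0.26]
ft_force: [0.1, 0.9, 1.5]
opening: 1.001
grip_force: 0.0
```

Run:
```python
from ik import *
where()
d=snap('wrist','w3.png')
for nm in ['bar','handle_end','pivot','lid_edge','keeper']:
    for q in env.recognise('wrist',nm)[:1]:
        print(nm,round(q['score'],2),np.round(q['location']),toS(world(d,[q['location']]))[0].round(1))
Q=(cloud(d)-piv)@S.T
m=(Q[...,0]>-95)&(Q[...,0]<-60)&(Q[...,2]>-7)&(Q[...,2]<12)&(abs(Q[...,1])<35)
v,u_=np.where(m)
if m.sum(): print('bar pts',m.sum(),np.percentile(Q[m],[5,50,95],axis=0).round(1).tolist())
m=(Q[...,0]>22)&(Q[...,0]<145)&(abs(Q[...,1])>30)&(abs(Q[...,1])<85)&(abs(Q[...,2]+10)<40);t=np.arctan2(Q[m][:,2]+22,150-Q[m][:,0]);print('lid z',np.median(Q[m][:,2]),m.sum())
print(pix(d,toW([[-76,0,-3],[-76,24,-3],[-76,-24,-3],[26,0,67]])).round())
```

```text
t 7.35 TCP slope [-43.9   0.4 132.3] tip [-77.3   0.1  61.8] rot err(tool deg) [ 0.2 25.4  0.1] F slope [0.7 0.9 1.3] open 95.2 grip 0.0
 joints [-0.    0.39  2.14 -0.1   0.46  1.92]
bar 0.57 [244. 142.] [-56.7  13.4 -17.3]
handle_end 0.8 [254.  86.] [ 5.7  3.5 28.9]
pivot 0.78 [257.  79.] [21.1  2.  64.3]
lid_edge 0.56 [255.  19.] [ 31.3   3.1 -22.4]
keeper 0.55 [255.  18.] [ 32.3   3.  -21.3]
bar pts 747 [[-76.8, -17.4, -5.1], [-70.5, 2.8, -0.5], [-63.2, 22.6, 1.3]]
lid z -21.682844158300412 5744
[[259. 170.]
 [231. 170.]
 [287. 170.]
 [262.  68.]]
```

View pics/w3.png

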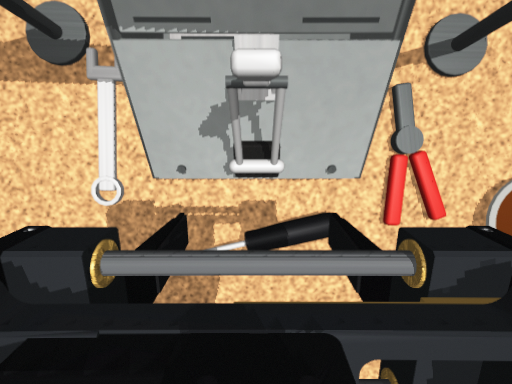

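Run:
```python
from ik import *
d=snap('wrist')
T=np.linalg.inv(np.array(d['world_to_cam']))
def atn(uv,z):
    r=rays(d,uv)@T[:3,:3].T@S.T;o=toS(T[:3,3]);return (o+r*((z-o[2])/r[:,2:3])).round(1)
print('bar ends/centre at z=-5',atn([[230,166],[257,166],[284,166]],-4).tolist())
print('slope front corners z=-22',atn([[153,178],[360,178]],-22).tolist())
print('gap edge',atn([[257,36],[110,36],[405,36]],-22).tolist())
Q=(cloud(d)-piv)@S.T
m=(Q[...,0]>0)&(Q[...,0]<45)&(Q[...,2]>50)&(Q[...,2]<90)&(abs(Q[...,1])<25)
if m.sum(): print('handle',m.sum(),np.percentile(Q[m],[5,50,95],axis=0).round(1).tolist())
```

```text
bar ends/centre at z=-5 [[-69.1, 25.9, -4.0], [-69.1, 2.7, -4.0], [-69.2, -20.5, -4.0]]
slope front corners z=-22 [[-95.4, 103.6, -22.0], [-95.5, -97.3, -22.0]]
gap edge [[25.8, 2.6, -22.0], [25.4, 102.9, -22.0], [25.5, -98.6, -22.0]]
handle 1321 [[24.0, -5.8, 72.2], [30.4, 2.5, 76.1], [34.3, 10.9, 77.8]]
```

```bash
sed -i 's/^R0=/piv=piv+4*u+2.7*ey\nR0=/' fr.py
python3 - <<'E'
from ik import *
where();plan([-74,0,-5.5],pitch=-25,off=70,N=3)
E
```

```text
t 7.7 TCP slope [-44.9  -1.9 134. ] tip [-77.9  -2.   63.3] rot err(tool deg) [ 0.1 25.   0. ] F slope [-0.2  0.5 -0.1] open 94.9 grip 0.0
 joints [-0.    0.38  2.14 -0.1   0.46  1.92]
[0.0, -0.0, 0.0, 10.9, -0.7, 22.9]
[0.0, -0.0, 0.0, 10.9, -0.6, 22.9]
[0.0, -0.0, 0.0, 10.9, -0.6, 22.9]
```

>>> jog_arm:
  motion:
    - [0, 0, 0, 11, -1, 20, 95]
    - [0, 0, 0, 11, -1, 20, 95]
    - [0, 0, 0, 11, 0, 20, 95]
    - [0, 0, 0, 0, 0, 9, 95]
    - [0, 0, 0, 0, 0, 0, 44]
    - [0, 0, 0, 0, 0, 0, 44]
    - [0, 0, 0, 0, 0, 0, 44]
    - [0, 0, 0, 0, 0, 0, 44]

```text
t: 8.7
eef_pos: [499.0, 45.9, 129.0]
tcp_rot: [3.14, -0.173, -0.26]
ft_force: [0.7, 0.2, -0.3]
opening: 0.637
grip_force: 0.0
```

Run:
```python
from ik import *
where()
```

```text
t 8.7 TCP slope [-45.1   0.   57.6] tip [-78.2  -0.1 -13. ] rot err(tool deg) [ 0.1 25.1  0. ] F slope [ 0.3  0.4 -0.6] open 60.5 grip 0.0
 joints [-0.02  0.54  2.09 -0.12  0.35  1.92]
```

>>> jog_arm:
  motion:
    - [0, 0, 0, 0, 0, 0, 44]
    - [0, 0, 0, 0, 0, 0, 44]
    - [0, 0, 0, 0, 0, 0, 44]
    - [0, 0, 0, 0, 0, 0, 44]

```text
t: 9.2
eef_pos: [498.8, 45.7, 128.5]
tcp_rot: [3.139, -0.172, -0.26]
ft_force: [-2.5, -4.9, 1.5]
opening: 0.483
grip_force: 30.0
```

```bash
cat > swing.py <<'E'
from ik import *
# arc plan about pin (slope); bar carried with grasp offset 'off'
def swing(angs,pitches,pin=(4.3,23.6),L=85,off=70):
    s,p,r=pose()
    for A,pi in zip(angs,pitches):
        q=[pin[0]+L*np.cos(A),0,pin[1]+L*np.sin(A)]
        rt=R.from_matrix(R0)*R.from_euler('y',pi,degrees=True);g=toW(q)-off*rt.as_matrix()[:,2]
        print(np.round(A,2),np.round(q,0),np.degrees((r.inv()*rt).as_rotvec()).round(1).tolist()+r.inv().apply(g-p).round(1).tolist())
        p,r=g,rt
E
python3 - <<'E'
from swing import *
where()
A=np.linspace(3.49,0.0,16)[1:];swing(A,np.r_[np.linspace(-24,-6,13),-6,-6])
E
```

```text
t 9.2 TCP slope [-45.5  -0.2  57.3] tip [-78.7  -0.4 -13.3] rot err(tool deg) [ 0.1 25.2  0. ] F slope [-0.1 -5.4  1.9] open 45.9 grip 30.0
 joints [-0.02  0.54  2.09 -0.12  0.35  1.92]
3.26 [-80.   0.  14.] [0.1, 1.2, 0.0, -14.3, -0.2, -15.9]
3.02 [-80.   0.  34.] [0.0, 1.5, -0.0, -9.8, 0.0, -18.0]
2.79 [-76.   0.  53.] [0.0, 1.5, 0.0, -5.0, -0.0, -19.5]
2.56 [-67.   0.  70.] [-0.0, 1.5, -0.0, 0.1, -0.0, -19.6]
2.33 [-54.   0.  85.] [0.0, 1.5, 0.0, 5.1, -0.0, -18.5]
2.09 [-38.   0.  97.] [-0.0, 1.5, -0.0, 9.6, 0.0, -16.1]
1.86 [-20.   0. 105.] [0.0, 1.5, -0.0, 13.3, 0.0, -12.6]
1.63 [ -1.   0. 108.] [-0.0, 1.5, -0.0, 16.1, -0.0, -8.3]
1.4 [ 19.   0. 107.] [0.0, 1.5, -0.0, 17.6, 0.0, -3.5]
1.16 [ 38.   0. 102.] [-0.0, 1.5, 0.0, 17.8, -0.0, 1.6]
0.93 [55.  0. 92.] [0.0, 1.5, -0.0, 16.8, -0.0, 6.6]
0.7 [69.  0. 78.] [-0.0, 1.5, 0.0, 14.5, 0.0, 11.2]
0.47 [80.  0. 62.] [0.0, 1.5, -0.0, 11.1, 0.0, 15.0]
0.23 [87.  0. 43.] [0.0, 0.0, 0.0, 8.6, -0.0, 17.7]
0.0 [89.  0. 24.] [0.0, 0.0, 0.0, 4.3, 0.0, 19.3]
```

>>> jog_arm:
  motion:
    - [0, 0.5, 0, -6, 0, -8, 44]
    - [0, 0.5, 0, -7, 0, -8, 44]
    - [0, 1.5, 0, -10, 0, -18, 44]
    - [0, 1.5, 0, -5, 0, -19, 44]
    - [0, 1.5, 0, 0, 0, -20, 44]
    - [0, 0, 0, 0, 0, 0, 44]

```text
t: 9.95
eef_pos: [457.2, 57.1, 196.3]
tcp_rot: [3.14, -0.271, -0.259]
ft_force: [-2.2, -4.3, -0.8]
opening: 0.482
grip_force: 30.0
```

Run:
```python
from swing import *
where()
A=np.linspace(2.45,0.0,11)[:];swing(A,np.r_[np.linspace(-19,-6,9),-6,-6])
```

```text
t 9.95 TCP slope [-4.190e+01  1.000e-01  1.376e+02] tip [-67.9   0.   64. ] rot err(tool deg) [ 0.1 19.5  0.1] F slope [-1.3 -4.7 -0.1] open 45.8 grip 30.0
 joints [ 0.01  0.36  2.17 -0.21  0.36  2.03]
2.45 [-61.   0.  78.] [0.1, 0.5, 0.0, 1.2, 0.2, -7.2]
2.2 [-46.   0.  92.] [-0.0, 1.6, -0.0, 7.7, 0.0, -18.4]
1.96 [-28.   0. 102.] [0.0, 1.6, 0.0, 12.3, -0.0, -15.1]
1.72 [ -8.   0. 108.] [-0.0, 1.6, -0.0, 15.8, 0.0, -10.7]
1.47 [ 13.   0. 108.] [0.0, 1.6, 0.0, 18.0, 0.0, -5.5]
1.23 [ 33.   0. 104.] [-0.0, 1.6, -0.0, 18.8, 0.0, 0.1]
0.98 [52.  0. 94.] [0.0, 1.6, 0.0, 18.0, -0.0, 5.7]
0.74 [67.  0. 81.] [0.0, 1.6, -0.0, 15.7, 0.0, 10.9]
0.49 [79.  0. 64.] [0.0, 1.6, 0.0, 12.1, -0.0, 15.3]
0.25 [87.  0. 44.] [0.0, 0.0, 0.0, 9.4, -0.0, 18.5]
0.0 [89.  0. 24.] [0.0, 0.0, 0.0, 4.7, 0.0, 20.2]
```

>>> jog_arm:
  motion:
    - [0, 0.5, 0, 1, 0, -7, 44]
    - [0, 1.6, 0, 8, 0, -18, 44]
    - [0, 1.6, 0, 12, 0, -15, 44]
    - [0, 1.6, 0, 16, 0, -11, 44]
    - [0, 1.6, 0, 18, 0, -6, 44]
    - [0, 1.6, 0, 19, 0, 0, 44]
    - [0, 1.6, 0, 18, 0, 6, 44]
    - [0, 1.6, 0, 16, 0, 11, 44]
    - [0, 0, 0, 0, 0, 0, 44]

```text
t: 11.08
eef_pos: [546.6, 33.6, 273.8]
tcp_rot: [3.14, -0.475, -0.26]
ft_force: [-0.4, -0.2, 0.5]
opening: 0.464
grip_force: 0.1
```

Run:
```python
from swing import *
where()
A=np.linspace(0.65,-0.3,6);swing(A,[-7,-6,-6,-6,-6,-6])
```

```text
t 11.07 TCP slope [ 78.1   0.4 148. ] tip [67.6  0.3 70.7] rot err(tool deg) [0.1 7.8 0. ] F slope [-0.  -0.3  0.6] open 44.1 grip 0.1
 joints [-0.02  0.32  1.99 -0.29  0.39  2.06]
0.65 [72.  0. 75.] [0.1, 0.8, 0.0, 2.8, 0.4, 3.2]
0.46 [80.  0. 61.] [0.0, 1.0, 0.0, 8.9, -0.0, 12.6]
0.27 [86.  0. 46.] [0.0, 0.0, 0.0, 7.3, -0.0, 14.4]
0.08 [89.  0. 30.] [0.0, 0.0, 0.0, 4.5, -0.0, 15.5]
-0.11 [89.  0. 14.] [0.0, 0.0, 0.0, 1.4, 0.0, 16.1]
-0.3 [86.  0. -2.] [0.0, 0.0, 0.0, -1.6, -0.0, 16.0]
```

Run:
```python
from fr import *
a=snap('wrist')['color'];d=snap('scene');t=snap('top')
b=cv2.resize(d['color'][150:250,180:310],None,fx=3,fy=3,interpolation=3)[:,:390];c=cv2.resize(t['color'][110:230,210:310],None,fx=3.2,fy=3.2,interpolation=3)
img=np.zeros((600,800,3),np.uint8);img[:384,:512]=a;img[300:600,410:800]=b[:300];cc=cv2.resize(c,(280,300));img[:300,515:795]=cc
cv2.imwrite('pics/m4.png',img[...,::-1])
for nm in ['bar','keeper','handle_end']:
  for cam,dd in (('top',t),('scene',d)):
    for q in env.recognise(cam,nm)[:2]: print(cam,nm,round(q['score'],2),np.round(q['location']),toS(world(dd,[q['location']]))[0].round(0))
```

```text
top keeper 0.64 [269. 152.] [ 77.  -8. -18.]
```

View pics/m4.png

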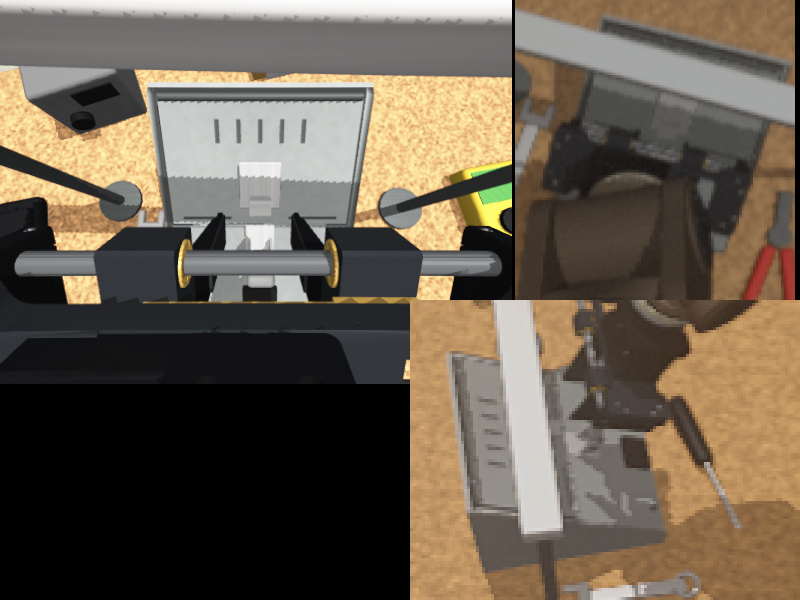

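Run:
```python
from fr import *
for cam in ('wrist','scene','top'):
    d=snap(cam);Q=(cloud(d)-piv)@S.T
    for nm,(x0,x1,z0,z1) in dict(air=(-30,85,50,130),legs=(-20,80,12,50),rest=(-95,-50,-9,15)).items():
        m=(Q[...,0]>x0)&(Q[...,0]<x1)&(Q[...,2]>z0)&(Q[...,2]<z1)&(abs(Q[...,1])<19)
        q=Q[m]; print(cam,nm,m.sum()); 
        if m.sum():
            i=np.argsort(q[:,0])[::max(1,m.sum()//14)];print(q[i].round(0).astype(int).tolist())
```

```text
wrist air 262
[[22, -2, 76], [23, 8, 76], [24, -4, 78], [24, -6, 77], [25, -1, 77], [26, 5, 78], [26, 9, 77], [26, -2, 76], [27, 7, 77], [27, 6, 75], [28, 6, 77], [28, -8, 76], [29, 6, 77], [29, 4, 76], [29, 6, 76]]
wrist legs 0
wrist rest 0
scene air 0
scene legs 16
[[1, 4, 14], [2, 15, 26], [5, 14, 30], [6, 14, 24], [6, 11, 26], [7, 0, 12], [8, 4, 19], [8, 7, 18], [8, 7, 24], [9, 14, 36], [10, 2, 22], [12, 7, 30], [16, 16, 45], [17, 17, 40], [50, 7, 13], [63, 10, 13]]
scene rest 13
[[-91, 11, -8], [-91, 15, -9], [-87, 4, -6], [-87, -5, -9], [-78, 9, -8], [-78, -8, -9], [-77, 17, -9], [-73, -3, -9], [-72, 14, -7], [-64, -6, -9], [-64, 11, -7], [-61, -13, -8], [-58, 0, -8]]
top air 0
top legs 10
[[49, -9, 15], [52, 1, 14], [52, -11, 14], [55, 4, 17], [58, 2, 14], [59, -3, 12], [60, 6, 14], [61, -9, 13], [62, 0, 14], [63, -2, 15]]
top rest 0
```

>>> jog_arm:
  motion:
    - [0, 0, 0, 5, 0, 3, 44]
    - [0, 0, 0, 5, 0, 3, 44]
    - [0, 0, 0, 4, 0, 4, 44]
    - [0, 0, 0, 0, 0, 0, 44]
    - [0, 0, 0, 0, 0, 0, 44]

```text
t: 12.3
eef_pos: [562.0, 29.3, 270.1]
tcp_rot: [3.139, -0.472, -0.259]
ft_force: [-0.2, -0.0, -0.7]
opening: 0.461
grip_force: 0.0
```

```bash
cat > legs.py <<'E'
from fr import *
where()
for cam in ('scene','wrist'):
    d=snap(cam);Q=(cloud(d)-piv)@S.T
    m=(Q[...,0]>-30)&(Q[...,0]<85)&(Q[...,2]>-10)&(Q[...,2]<115)&(abs(Q[...,1])<24)&(abs(Q[...,1])>11.5)
    q=Q[m];print(cam,m.sum(),q[np.argsort(q[:,0])][::max(1,m.sum()//20)].round(0).astype(int).tolist())
    m=(Q[...,0]>-95)&(Q[...,0]<-50)&(Q[...,2]>-4)&(Q[...,2]<15)&(abs(Q[...,1])<24);print('rest bar pts',m.sum())
E
python3 legs.py
```

```text
t 12.3 TCP slope [ 89.1   0.2 135.8] tip [78.3  0.1 58.5] rot err(tool deg) [0.1 8.  0.1] F slope [-0.6 -0.1 -0.5] open 43.8 grip 0.0
 joints [-0.03  0.34  1.96 -0.28  0.39  2.04]
scene 25 [[-5, 14, -4], [0, -12, -8], [0, 12, -8], [2, 14, 25], [4, 12, -9], [7, 15, 32], [8, 16, 27], [10, 15, 31], [12, 13, 34], [60, -12, 10], [71, -23, 61], [72, -23, 68], [76, -21, 69], [77, -22, 112], [78, -23, 73], [79, -23, 86], [79, -23, 110], [79, -22, 68], [80, -22, 81], [81, -23, 78], [82, -23, 96], [82, -23, 85], [82, -20, 96], [84, -20, 69], [85, -23, 89]]
rest bar pts 0
wrist 1077 [[-8, -12, 6], [12, -12, 36], [33, 15, 61], [53, 20, 98], [54, -12, 97], [55, 23, 93], [55, -23, 95], [56, 12, 97], [56, 14, 99], [57, -15, 98], [57, 20, 91], [58, 17, 94], [58, 16, 91], [58, -20, 95], [59, 13, 92], [74, -20, 73], [77, -20, 66], [79, -20, 113], [81, -20, 75], [83, -20, 89], [84, 24, 79]]
rest bar pts 0
```

Run:
```python
from swing import *
plan([52,0.5,92],pitch=-8,off=66,N=3)
```

```text
[0.0, -0.0, 0.0, -10.2, -0.1, -5.8]
[0.0, -0.0, 0.0, -10.2, -0.1, -5.8]
[0.0, -0.0, 0.0, -10.2, -0.1, -5.8]
```

>>> jog_arm:
  motion:
    - [0, 0, 0, 0, 0, 0, 64]
    - [0, 0, 0, 0, 0, 0, 64]
    - [0, 0, 0, 0, 0, 0, 64]
    - [0, 0, 0, 0, 0, 0, 64]
    - [0, 0, 0, -10, 0, -6, 64]
    - [0, 0, 0, -10, 0, -6, 64]
    - [0, 0, 0, -10, 0, -6, 64]
    - [0, 0, 0, 0, 0, 0, 64]

```text
t: 13.4
eef_pos: [527.5, 38.6, 272.9]
tcp_rot: [3.14, -0.473, -0.259]
ft_force: [-0.5, 0.7, -0.0]
opening: 0.674
grip_force: 0.0
```

>>> jog_arm:
  motion:
    - [0, 0, 0, 0, 0, 0, 44]
    - [0, 0, 0, 0, 0, 0, 44]
    - [0, 0, 0, 0, 0, 0, 44]
    - [0, 0, 0, 0, 0, 0, 44]
    - [0, 0, 0, 0, 0, 0, 44]

```text
t: 14.02
eef_pos: [528.4, 38.0, 272.6]
tcp_rot: [3.139, -0.472, -0.259]
ft_force: [-1.6, -5.1, 2.7]
opening: 0.48
grip_force: 30.0
```

```bash
python3 - <<'E'
from swing import *
where()
swing([.93,.75,.57,.39,.21,.03],[-8]*6,off=66)
E
python3 legs.py
```

```text
t 14.03 TCP slope [ 6.220e+01 -1.000e-01  1.578e+02] tip [51.4 -0.3 80.5] rot err(tool deg) [0.1 7.9 0.1] F slope [ 1.3 -5.3  2.3] open 45.7 grip 30.0
 joints [-0.01  0.3   2.03 -0.32  0.38  2.09]
0.93 [55.  0. 92.] [0.1, -0.1, 0.0, 2.2, -0.1, 0.4]
0.75 [66.  0. 82.] [0.0, 0.0, 0.0, 12.7, -0.0, 8.5]
0.57 [76.  0. 69.] [0.0, 0.0, 0.0, 11.0, -0.0, 10.6]
0.39 [83.  0. 56.] [0.0, 0.0, 0.0, 8.9, 0.0, 12.4]
0.21 [87.  0. 41.] [0.0, 0.0, 0.0, 6.5, -0.0, 13.8]
0.03 [89.  0. 26.] [0.0, 0.0, 0.0, 3.9, 0.0, 14.8]
t 14.03 TCP slope [ 6.220e+01 -1.000e-01  1.578e+02] tip [51.4 -0.3 80.5] rot err(tool deg) [0.1 7.9 0.1] F slope [ 1.3 -5.3  2.3] open 45.7 grip 30.0
 joints [-0.01  0.3   2.03 -0.32  0.38  2.09]
scene 43 [[-5, 13, 3], [-2, 12, 7], [3, -13, 4], [4, -12, -2], [6, 15, 32], [8, 13, 28], [13, 13, 41], [17, 13, 41], [22, 14, 55], [25, 14, 54], [28, 13, 58], [48, -18, 97], [50, -13, 99], [53, -24, 112], [54, -22, 96], [55, -18, 95], [56, -14, 95], [58, -12, 92], [59, -20, 96], [59, 12, 93], [62, -23, 84], [66, 24, 105]]
rest bar pts 0
wrist 888 [[4, -13, -6], [49, 15, 98], [50, -12, 99], [51, 14, 99], [52, -21, 97], [53, -12, 98], [54, 14, 99], [54, 20, 97], [55, -17, 99], [55, -16, 97], [56, -22, 88], [56, -12, 95], [57, 15, 95], [57, 15, 94], [58, 13, 96], [58, 15, 92], [58, -15, 93], [61, -21, 88], [64, -23, 93], [65, -23, 98], [67, -23, 107]]
rest bar pts 0
```

>>> jog_arm:
  motion:
    - [0, 0, 0, 12, 0, 8, 44]
    - [0, 0, 0, 11, 0, 11, 44]
    - [0, 0, 0, 9, 0, 12, 44]
    - [0, 0, 0, 6, 0, 14, 44]
    - [0, 0, 0, 4, 0, 14, 44]
    - [0, 0, 0, 0, 0, 0, 44]

```text
t: 14.88
eef_pos: [590.8, 21.5, 237.6]
tcp_rot: [3.139, -0.471, -0.259]
ft_force: [-0.2, -5.2, -0.3]
opening: 0.482
grip_force: 30.0
```

```bash
python3 legs.py
```

```text
t 14.88 TCP slope [95.   0.1 92.1] tip [84.1 -0.1 14.9] rot err(tool deg) [0.1 8.  0. ] F slope [ 0.8 -5.  -0.9] open 45.9 grip 30.0
 joints [-0.04  0.43  1.93 -0.3   0.34  2.05]
scene 2 [[81, -23, 59], [83, -24, 43]]
rest bar pts 0
wrist 746 [[4, 12, -5], [32, 15, 28], [34, -15, 29], [37, 16, 28], [38, 14, 30], [40, -16, 29], [43, -15, 29], [44, -15, 29], [46, 13, 29], [49, -13, 30], [50, 12, 28], [52, -17, 28], [54, -14, 29], [77, -21, 29], [79, 14, 31], [81, -21, 31], [82, -22, 73], [83, -19, 33], [84, -18, 34], [84, -23, 78], [85, 21, 34]]
rest bar pts 0
```

>>> jog_arm:
  motion:
    - [0, 0, 0, 1, 0, 10, 44]
    - [0, 0, 0, 0, 0, 10, 44]
    - [0, 0, 0, 0, 0, 0, 64]
    - [0, 0, 0, 0, 0, 0, 64]
    - [0, 0, 0, 0, 0, 0, 64]
    - [0, 0, 0, 0, 0, 0, 64]
    - [0, 0, 0, 0, 0, -30, 70]
    - [0, 0, 0, 0, 0, -40, 70]
    - [0, 0, 0, 0, 0, -40, 40]
    - [0, 0, 0, 0, 0, 0, 0]

```text
t: 16.23
eef_pos: [551.5, 32.6, 322.6]
tcp_rot: [3.141, -0.477, -0.259]
ft_force: [0.3, -0.5, -0.4]
opening: 0.579
grip_force: 0.0
```

Run:
```python
from swing import *
where()
d=snap('wrist','w5.png');Q=(cloud(d)-piv)@S.T
print(pix(d,toW([[63.5,0,-10],[83,0,-10],[63.5,0,9]])).round())
m=(Q[...,0]>40)&(Q[...,0]<110)&(Q[...,2]>-19)&(Q[...,2]<30)&(abs(Q[...,1])<28)&(abs(Q[...,1])>11)
q=Q[m];print(m.sum(),q[np.argsort(q[:,0])][::max(1,m.sum()//30)].round(0).astype(int).tolist())
plan([52,0,100],pitch=-8)
```

```text
t 16.23 TCP slope [110.2   0.6 185.1] tip [ 99.8   0.6 107.8] rot err(tool deg) [0.  7.7 0. ] F slope [ 0.1 -0.4 -0.6] open 55.1 grip 0.0
 joints [-0.02  0.26  1.92 -0.22  0.51  1.98]
[[259. 203.]
 [260. 187.]
 [260. 211.]]
790 [[40, 12, 7], [42, -16, 10], [44, 14, 9], [46, 13, 6], [47, 19, -16], [49, -14, 7], [51, -17, 3], [53, -15, 4], [54, -14, 3], [56, 19, -16], [58, 19, -15], [60, -17, 0], [62, -16, 1], [64, -14, -1], [65, -13, -2], [67, -13, -3], [69, 13, -4], [71, 17, -5], [74, -14, -5], [75, 17, -4], [77, -21, -5], [79, 21, -4], [80, -18, -4], [81, 11, -4], [82, -20, -17], [83, -19, -6], [83, 20, -7], [84, -17, -9], [85, -12, -16], [87, 13, -16], [88, -13, -16]]
[0.1, -0.2, 0.0, -45.3, 0.5, 12.6]
```

View pics/w5.png

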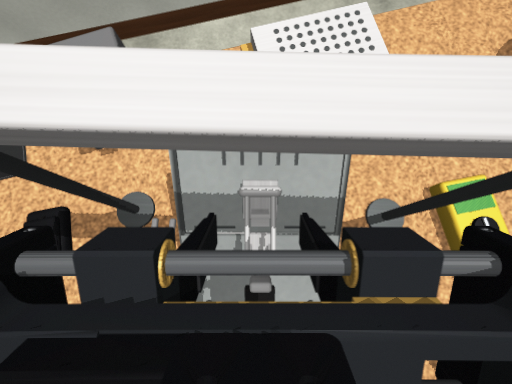

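```bash
cat > push.py <<'E'
from ik import *
def push(thetas,ps,rho=58,extra=0):
    s,p,r=pose();p=p.copy()
    for k,(t,pd) in enumerate(zip(thetas,ps)):
        pr=np.radians(pd);off=4.5+10*abs(np.sin(t+pr))-extra
        x=rho*np.cos(t)+off*np.sin(t);z=rho*np.sin(t)-off*np.cos(t)
        rt=R.from_matrix(R0)*R.from_euler('y',-pd,degrees=True);g=toW([x,0,z])-78*rt.as_matrix()[:,2]
        print(round(t,2),pd,np.round([x,z]),np.degrees((r.inv()*rt).as_rotvec()).round(1).tolist()+r.inv().apply(g-p).round(1).tolist())
        p,r=g,rt
E
python3 - <<'E'
from push import *
plan([48,0,100],pitch=-8);ik([48,0,55],-8);
for t,pd in ((1.24,8),(1.8,13),(2.4,19),(3.1,25)): ik([58*np.cos(t)+13*np.sin(t),0,58*np.sin(t)-13*np.cos(t)],-pd)
E
```

```text
[0.1, -0.2, 0.0, -49.2, 0.4, 13.2]
[48, 0, 55] pitch -8 q2,q3 [0.34 2.03] err 0.0 j5 0.36 |j4| 0.49
[np.float64(31.133376490293028), 0, np.float64(50.63312027036917)] pitch -8 q2,q3 [0.35 2.07] err 0.0 j5 0.33 |j4| 0.56
[np.float64(-0.5177022907825162), 0, np.float64(59.43678982194545)] pitch -13 q2,q3 [0.34 2.1 ] err 0.0 j5 0.37 |j4| 0.41
[np.float64(-33.98781415422728), 0, np.float64(48.76298277400294)] pitch -19 q2,q3 [0.37 2.12] err 0.0 j5 0.41 |j4| 0.27
[np.float64(-57.40929010421743), 0, np.float64(15.400435374683482)] pitch -25 q2,q3 [0.46 2.1 ] err 0.0 j5 0.43 |j4| 0.15
```

>>> jog_arm:
  motion:
    - [0, 0, 0, -25, 0, 7, 0]
    - [0, 0, 0, -24, 0, 6, 0]
    - [0, 0, 0, 0, 0, 0, 0]
    - [0, 0, 0, 0, 0, 0, 0]
    - [0, 0, 0, 0, 0, 0, 0]
    - [0, 0, 0, 0, 0, 25, 0]
    - [0, 0, 0, 0, 0, 20, 0]
    - [0, 0, 0, 0, 0, 0, 0]

```text
t: 17.27
eef_pos: [535.5, 36.2, 245.0]
tcp_rot: [3.139, -0.471, -0.259]
ft_force: [-0.3, -0.2, 0.1]
opening: 0.004
grip_force: 0.0
```

Run:
```python
from push import *
where();T=np.r_[1.24,np.linspace(1.4,2.3,8)];push(T,np.linspace(8,18,9).round(1))
```

```text
t 17.27 TCP slope [ 52.3   0.  131. ] tip [41.4 -0.2 53.8] rot err(tool deg) [0.1 8.  0. ] F slope [-0.1 -0.3  0.2] open 0.4 grip 0.0
 joints [-0.01  0.35  2.04 -0.37  0.31  2.15]
1.24 8.0 [32. 50.] [0.1, 0.0, 0.0, -8.5, 0.0, 4.8]
1.4 9.2 [24. 55.] [0.0, -1.2, 0.0, -7.1, 0.0, -3.3]
1.53 10.5 [17. 57.] [-0.0, -1.3, -0.0, -5.9, -0.0, -1.4]
1.66 11.8 [ 9. 59.] [0.0, -1.3, 0.0, -6.2, -0.0, -0.2]
1.79 13.0 [ 1. 60.] [-0.0, -1.2, -0.0, -6.5, 0.0, 1.1]
1.91 14.2 [-7. 59.] [0.0, -1.2, 0.0, -6.3, -0.0, 2.5]
2.04 15.5 [-16.  57.] [0.0, -1.3, -0.0, -5.8, 0.0, 3.9]
2.17 16.8 [-24.  54.] [0.0, -1.3, 0.0, -5.2, -0.0, 5.2]
2.3 18.0 [-32.  50.] [0.0, -1.2, 0.0, -4.4, -0.0, 6.4]
```

>>> jog_arm:
  motion:
    - [0, 0, 0, -8, 0, 5, 0]
    - [0, -1.2, 0, -7, 0, -3, 0]
    - [0, -1.3, 0, -6, 0, -1, 0]
    - [0, -1.3, 0, -6, 0, 0, 0]
    - [0, -1.2, 0, -7, 0, 1, 0]
    - [0, -1.2, 0, -6, 0, 3, 0]
    - [0, -1.3, 0, -6, 0, 4, 0]
    - [0, -1.3, 0, -5, 0, 5, 0]
    - [0, -1.2, 0, -4, 0, 6, 0]
    - [0, 0, 0, 0, 0, 0, 0]

```text
t: 18.52
eef_pos: [493.0, 47.5, 204.4]
tcp_rot: [3.139, -0.296, -0.26]
ft_force: [-0.5, 0.4, 0.8]
opening: 0.001
grip_force: 0.0
```

Run:
```python
from push import *
where();T=np.linspace(2.35,3.17,8);push(T,np.linspace(18,25,8).round(1))
d=snap('wrist');Q=(cloud(d)-piv)@S.T
m=(Q[...,0]>66)&(Q[...,0]<110)&(Q[...,2]>-13)&(Q[...,2]<10)&(abs(Q[...,1])<24);q=Q[m];print('bar',m.sum(),np.percentile(q,[5,50,95],axis=0).round(1).tolist() if m.sum() else '')
m=(Q[...,0]>-70)&(Q[...,0]<40)&(Q[...,2]>10)&(Q[...,2]<90)&(abs(Q[...,1])<9);q=Q[m];print('handle',m.sum(),q[np.argsort(q[:,0])][::max(1,m.sum()//12)].round(0).astype(int).tolist())
```

```text
t 18.52 TCP slope [ -7.   0. 123.] tip [-31.1  -0.1  48.8] rot err(tool deg) [ 0.1 18.   0. ] F slope [0.  0.2 1. ] open 0.1 grip 0.0
 joints [-0.01  0.38  2.1  -0.2   0.38  2.  ]
2.35 18.0 [-34.  48.] [0.1, 0.0, 0.0, -2.7, 0.0, 2.1]
2.47 19.0 [-40.  42.] [-0.0, -1.0, 0.0, -2.8, 0.0, 6.9]
2.58 20.0 [-46.  36.] [-0.0, -1.0, 0.0, -1.7, -0.0, 7.5]
2.7 21.0 [-50.  29.] [0.0, -1.0, 0.0, -0.5, 0.0, 7.9]
2.82 22.0 [-53.  23.] [-0.0, -1.0, 0.0, 0.7, -0.0, 6.9]
2.94 23.0 [-55.  18.] [-0.0, -1.0, -0.0, 1.3, -0.0, 5.5]
3.05 24.0 [-57.  13.] [0.0, -1.0, 0.0, 1.9, 0.0, 5.5]
3.17 25.0 [-58.   7.] [-0.0, -1.0, -0.0, 2.6, 0.0, 5.5]
bar 55 [[66.0, -17.6, -9.1], [66.2, -1.6, -8.0], [66.3, 16.4, -6.9]]
handle 1537 [[-37, -9, 41], [-28, -4, 33], [-25, -8, 29], [-23, -4, 29], [-20, 4, 47], [-18, -1, 51], [-17, 0, 61], [-15, 0, 19], [-14, 6, 19], [-12, 1, 15], [-11, -1, 13], [-9, 4, 82], [-5, 3, 10]]
```

>>> jog_arm:
  motion:
    - [0, 0, 0, -3, 0, 2, 0]
    - [0, -1, 0, -3, 0, 7, 0]
    - [0, -1, 0, -2, 0, 7, 0]
    - [0, -1, 0, 0, 0, 8, 0]
    - [0, -1, 0, 1, 0, 7, 0]
    - [0, -1, 0, 1, 0, 6, 0]
    - [0, -1, 0, 2, 0, 5, 0]
    - [0, -1, 0, 3, 0, 5, 0]
    - [0, 0, 0, 0, 0, 2, 0]
    - [0, 0, 0, 0, 0, 0, 0]

```text
t: 19.82
eef_pos: [503.9, 44.5, 156.6]
tcp_rot: [3.14, -0.176, -0.26]
ft_force: [0.6, 0.8, 0.1]
opening: 0.004
grip_force: 0.0
```

Run:
```python
from push import *
where()
```

```text
t 19.82 TCP slope [-25.1  -0.   77.3] tip [-58.   -0.2   6.6] rot err(tool deg) [ 0.1 24.9  0. ] F slope [ 0.3  1.  -0.1] open 0.3 grip 0.0
 joints [-0.03  0.49  2.06 -0.1   0.42  1.9 ]
```

>>> jog_arm:
  motion:
    - [0, 0, 0, 1, 0, 2, 0]
    - [0, 0, 0, 1, 0, 2, 0]
    - [0, 0, 0, 0, 0, 0, 0]

```text
t: 20.2
eef_pos: [505.2, 44.2, 154.7]
tcp_rot: [3.139, -0.175, -0.26]
ft_force: [-16.6, 3.8, 32.2]
opening: 0.004
grip_force: 17.9
```

Run:
```python
from push import *
where()
```

```text
t 20.2 TCP slope [-25.1   0.   75. ] tip [-58.1  -0.2   4.3] rot err(tool deg) [ 0.1 25.   0.1] F slope [ 4.5 -0.6 36.2] open 0.4 grip 17.9
 joints [-0.03  0.5   2.06 -0.1   0.42  1.9 ]
```

>>> jog_arm:
  motion:
    - [0, 0, 0, 0, 0, -10, 0]
    - [0, 0, 0, 0, 0, -40, 0]
    - [0, 0, 0, -20, 0, -50, 0]
    - [0, 0, 0, 0, 0, 0, 0]
    - [0, 0, 0, 0, 0, 0, 0]

```text
t: 20.82
eef_pos: [470.8, 53.6, 248.0]
tcp_rot: [3.14, -0.176, -0.26]
ft_force: [0.3, 0.1, -0.2]
opening: 0.005
grip_force: 0.0
```

Run:
```python
from push import *
where();d=snap('wrist','w6.png');Q=(cloud(d)-piv)@S.T
m=(Q[...,0]>-90)&(Q[...,0]<0)&(Q[...,2]>-16)&(Q[...,2]<80)&(abs(Q[...,1])<9);q=Q[m];print('handle',m.sum(),q[np.argsort(q[:,0])][::max(1,m.sum()//12)].round(0).astype(int).tolist())
m=(Q[...,0]>25)&(Q[...,0]<145)&(abs(Q[...,1])>30)&(abs(Q[...,1])<85)&(abs(Q[...,2]+10)<40);print('lid z',np.percentile(Q[m][:,2],[5,50,95]))
```

```text
t 20.82 TCP slope [ -0.8   0.2 171.8] tip [-3.370e+01  1.000e-01  1.011e+02] rot err(tool deg) [ 0.1 24.9  0. ] F slope [ 0.1  0.2 -0.4] open 0.5 grip 0.0
 joints [-0.01  0.3   2.04 -0.08  0.63  1.88]
handle 1320 [[-85, -5, 2], [-75, -2, 4], [-67, -1, 2], [-59, -6, 3], [-51, -1, 2], [-43, 1, 2], [-37, -4, 4], [-30, 8, 4], [-24, -5, 3], [-18, 0, 3], [-11, -4, 4], [-5, -2, 4]]
lid z [-22.9501409  -21.71251348 -20.47042122]
```

View pics/w6.png

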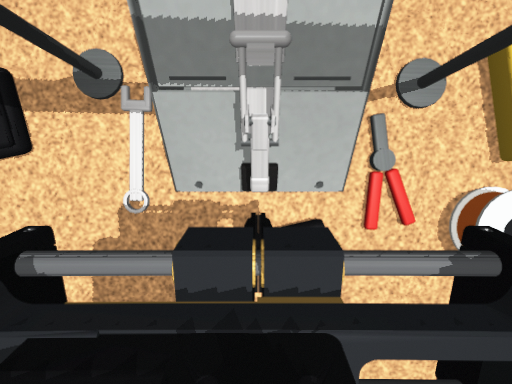

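Run:
```python
from push import *
d=snap('wrist');Q=(cloud(d)-piv)@S.T
for nm,lo,hi in (('bar ends',11,24),('mid hook',0,8)):
    m=(Q[...,0]>48)&(Q[...,0]<100)&(Q[...,2]>-14)&(Q[...,2]<30)&(abs(Q[...,1])>lo)&(abs(Q[...,1])<hi);q=Q[m];print(nm,m.sum(),q[np.argsort(q[:,0])][::max(1,m.sum()//16)].round(0).astype(int).tolist())
c=cv2.resize(d['color'][15:110,205:315],None,fx=5,fy=5,interpolation=3);cv2.imwrite('pics/z7.png',c[...,::-1])
```

```text
bar ends 678 [[48, 15, -5], [50, -13, -6], [52, 16, -7], [54, 17, -6], [56, -21, -5], [57, 20, -3], [58, 14, 0], [59, -20, -3], [60, 13, -2], [61, -22, -4], [62, 17, -2], [62, 15, -2], [63, -12, -1], [64, 13, -4], [65, 16, -4], [65, 12, -6], [72, 14, -14]]
mid hook 728 [[48, 6, 9], [49, 0, 9], [51, 6, 9], [52, -7, 10], [53, 2, 9], [55, 7, 10], [56, -3, 10], [58, 4, 10], [59, -4, 8], [60, -3, -1], [60, 1, -2], [61, 0, 7], [62, -3, -3], [63, 3, -4], [64, 6, -5], [65, 8, -6], [76, -3, -14]]
```

View pics/z7.png

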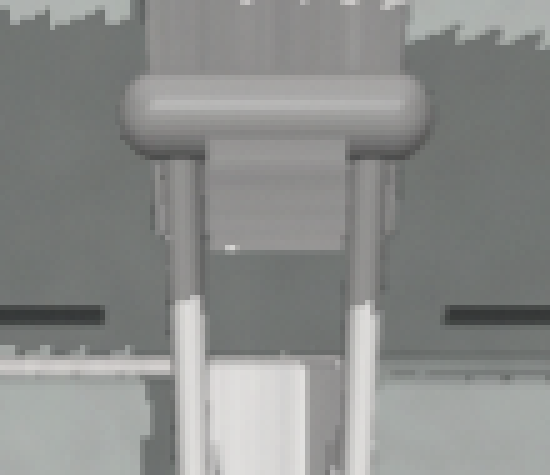

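The lid is flush with the slope, the bar sits behind the post under the keeper lip, and the lever lies fully down. The arm is clear of everything, so I am handing the job in.

```bash
python3 -c "
from cell import env
print(env.state()['t'],env.job_done())"
```

```text
the job is handed in; nothing more can be done
20.925 None
```

The lid is shut, the loop's bar is hooked behind the keeper, and the lever is thrown fully down past its dead point. I handed the job in at about 21 s with the robot touching nothing; the tools and other things were not touched.

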